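# Slide a brass blank along the jig rail into its corner pocket

### The arm

A 7-joint arm with a two-finger parallel gripper is mounted at the origin on a cart in front of the work surface, level with it; the furniture and walls round the work are solid. World frame = base frame: x ahead of the robot, y to its left, z up, the work surface at z = 0. Lengths are in mm, angles in rad, forces in N, time in s.
With the tool pointing down it reaches from about 400 to 850 mm from the base axis. Payload 10.4 kg.
Tool frame: the origin (TCP) lies midway between the tips of the shut fingers; the grasp point (between the pads) lies 19 mm behind it (bot.pinch_z is the distance from the TCP to the grasp point, in mm); z points along the fingers, x is the direction in which the jaws open and shut, and the axes are right-handed (so a half turn about z gives the same grasp; the last joint's range is limited). The gripper opens to 85 mm and grips with 20 to 120 N. Pads are 22 mm wide; open, the fingers measure 114 mm over their backs; the gripper's body (76 mm by 85 mm) begins 54 mm behind the grasp point. The pads swing forward as they close: fully open they stand 13 mm farther back than shut.
Start: joints at [-1.188, 0.332, -0.065, 1.46, 0.022, 1.35, -0.088], TCP at [246.711, 574.269, 231.338] pointing down, gripper open.
Joint ranges: [-2.6, 2.6], [-0.5, 2.12], [-1.47, 1.34], [0.16, 2.42], [-1.27, 4.41], [0.06, 2.06], [-2.6, 2.6]. Speed limits (rad/s): [2.22, 2.22, 2.79, 2.79, 3.14, 3.14, 3.14].

### API

Orientations are given as a rotation vector (axis times angle).
In Python, from station import bot, eyes, ticket, sensors gives the robot as it stands. Calls block until the motion is done:
- bot.goto(position, orientation): joint-space move of the TCP to a pose.
- bot.move_linear(position, orientation=None, speed=150): straight line of the TCP; orientation=None keeps the orientation; speed is the mean speed in mm/s.
- bot.movej(angles): joint-space move.
- bot.move_gripper(opening): finger opening in mm; the grip force is fixed at half the most; returns when the fingers have stopped.
- bot.hold(seconds).
- bot.ik(position, orientation): joint angles nearest the present ones, or None.
- eyes.camera(name): name is "scene" or "top" or "wrist"; returns (picture, depth): 400x640x3 uint8, red, green, blue; 400x640 float32, mm along the optical axis (not along the pixel's ray), 0 where there is no reading.
- eyes.get_calibration(name): a dict with "K" (3x3 intrinsics, pixels), "R" (3x3) and "t" (3): a world point X has camera coordinates R X + t. Camera axes: x right, y down, z forward; pixel columns grow to the right and rows downward; lengths in mm; the calibration is good to about 2 mm. A picture is of the moment at which its call begins: read the wrist's pose just before it. get_calibration takes no time and is no camera call; for the wrist camera it gives the pose at the moment of the call.
A pose or a line that the arm cannot do raises bot.MotionError and nothing moves.
- ticket.hand_in(): hands the job in, once; it reports no verdict.
Readings, each from a call of its own:
- sensors.current_t(): time.
- sensors.current_joint_pos(): joint angles.
- sensors.current_qvel(): joint speeds.
- sensors.current_joint_torque(): joint torques, N m.
- sensors.current_eef_pos(): TCP position.
- sensors.current_eef_rot(): TCP orientation.
- sensors.current_ft_force(): force on the tool from outside, world axes, zero at the start.
- sensors.current_moment(): the same for the moment, N m.
- sensors.current_gripper_width(): finger opening in mm.
Only numpy, scipy, OpenCV 4.12 (cv2) and the standard library are available. Lean on these libraries where they do the work, as an engineer would, in place of code of your own. Each camera call takes 0.05 s, during which the arm holds its last target. There are 200 camera calls.

### The job

Load the round brass blank into the drilling jig by pushing it with the fingertips: push it across the bed until it lies against the long steel rail while it is still in the half of the jig away from the end stop, then, keeping it against the rail, slide it along into the corner pocket until it is fully home against both the rail and the end stop. Only push it: do not pick it up or take it off the bed. Leave the tin, the jars and the tape roll where they are, and draw the fingers clear at the end.

Things in the scene. Friction and masses are not known exactly. Their poses are not given: they have to be found in the camera images.
- jig: Flat aluminium drilling jig, fixed to the bench, 180 x 110 mm, turned only about the vertical. Origin: under its centre, at bench height; z up, x along the rail towards the end stop. Its flat bed lies 13 mm above the origin and spans x -90..90, y -55..55 mm.
- rail (a point): Steel rail along the whole +y edge of the jig, 12 mm wide, 9 mm high above the bed. Point: middle of the foot of its inner face, in the jig's frame x = 0, y = 43, z = 13 mm. Axes as the jig's.
- stop (a point): Dark end stop, 12 mm wide, 9 mm high above the bed, over y -7..43 mm of the jig. Point: foot of its inner face, in the jig's frame x = 78, y = 25, z = 13 mm. Axes as the jig's.
- lip (a point): Dark low lip opposite the rail, 10 mm wide and only 4 mm high above the bed, from jig x = 47 mm (rounded nose) to 78 mm. Point: foot of its inner face at the nose, in the jig's frame x = 52, y = 3, z = 13 mm. Rail, stop and lip form the corner pocket, 40 mm wide and open towards the jig's -x.
- pocket (a point): Point on the bed where the centre of the blank's underside lies when it is fully home; in the jig's frame at x = 60, y = 25, z = 13 mm. Axes as the jig's.
- blank: Loose round brass blank, a flat disc 36 mm in diameter and 12 mm thick, about 0.1 kg, lying on the jig's bed with a dark punch mark at the middle of its top. Origin: centre of its underside, z up; its yaw does not matter. At the start it lies clear of the rail, in the half of the bed away from the end stop.
- lamp_pole (a point): Fixed thin black pole of the magnifier lamp, 10 mm thick, an obstacle to the left of the jig. It leans, straight, from x 0.33, y 0.00 at bench height through x 0.45, y 0.08 at 0.4 m up (this point) to x 0.54, y 0.15 at 0.7 m up. Reach the jig from the front, between pole and lamp arm.
- lamp_arm (a point): Fixed arm of the magnifier lamp, an obstacle to the right of the jig: two thin bars 30 mm apart from the lamp head (x 0.2..0.37, y -0.28..-0.06, up to 0.08 m high, in front of the bench) up through x 0.49, y -0.22 at 0.255 m (this point) to x 0.60, y -0.24 at 0.48 m, and from there back over the jig to the top of the pole at 0.75 m.
- tin: Loose round white tin, 63 mm across, 21 mm high, on the bench to the right of the jig. Origin: centre of its underside. Not to be moved.
- white_jar: Loose small white jar with a white lid, 33 mm across, 24 mm high, on the bench to the right of the jig. Origin: centre of its underside. Not to be moved.
- black_lid_jar: Loose small white jar with a black lid, 33 mm across, 24 mm high, on the bench to the right of the jig. Origin: centre of its underside. Not to be moved.
- tape: Loose roll of masking tape lying flat, 65 mm across, 19 mm high, to the left of the jig. Origin: centre of its underside. Not to be moved.

How it is judged:
By the outcome, as a careful person would: the job done as asked, in the order asked, and still so for the second after the job is handed in, with the robot touching nothing.
It also fails if it takes over 48 s, if anything falls off the work surface, if the arm or the gripper's body presses on something with over 40 N, if the wrist force passes 120 N, or if a joint passes its speed limit or range.

## Working session

There is one attempt and no reset: what is moved stays moved. The work goes in short steps, each a Python script; the robot and the scene stay as the last script left them, time stands still between calls to the robot, and variables do not carry over. Pictures are saved under pics/ and viewed, about 8 in all and at most 12, crops included, and the job is handed in when it is done.

```bash
mkdir -p pics; ls; python3 - <<'E'
from station import bot,eyes,ticket,sensors
import cv2,numpy as np
for n in ["scene","top"]:
    p,d=eyes.camera(n); cv2.imwrite(f"pics/{n}0.png",p[:,:,::-1]); np.save(f"pics/{n}0.npy",d)
    c=eyes.get_calibration(n); print(n,c["K"].round(1).tolist(),c["R"].round(3).tolist(),c["t"].round(1).tolist())
print(sensors.current_t(),sensors.current_eef_rot())
E
```

```text
pics
scene [[402.3, 0.0, 318.0], [0.0, 402.3, 193.2], [0.0, 0.0, 1.0]] [[0.574, -0.819, 0.0], [-0.341, -0.239, -0.909], [0.745, 0.521, -0.417]] [-349.2, 419.9, 543.9]
top [[380.7, 0.0, 319.2], [0.0, 380.7, 197.7], [0.0, 0.0, 1.0]] [[0.023, -0.999, -0.027], [-0.991, -0.019, -0.131], [0.13, 0.03, -0.991]] [-21.6, 602.4, 1018.0]
0.1 [ 2.62285127e+00  1.72784176e+00 -1.64722543e-03]
```

View pics/scene0.png

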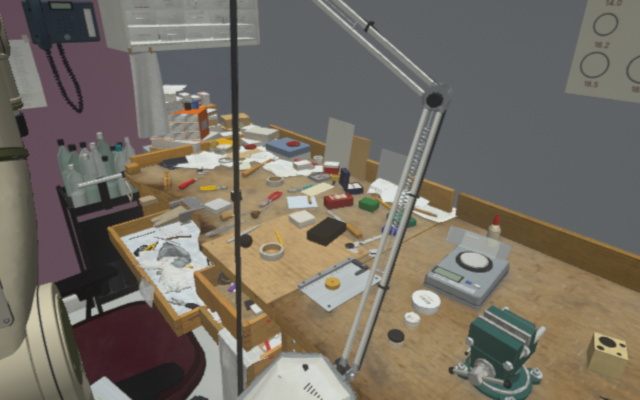

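View pics/top0.png

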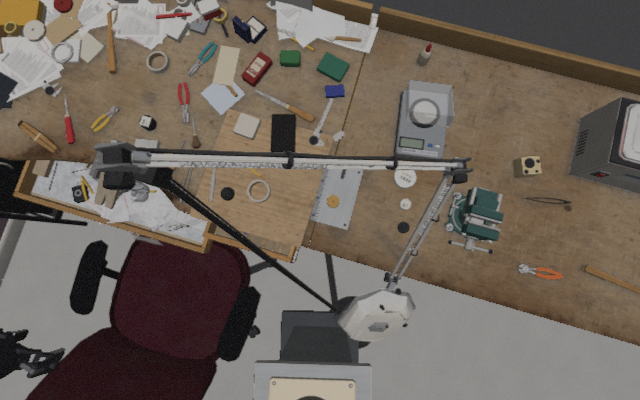

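The scene view shows the jig around (340,285) with the blank at (332,283). In the top view the jig is around (338,195), the blank at (333,201), and the lamp beam crosses its far end. I'll enlarge both.

```bash
python3 - <<'E'
import cv2,numpy as np
a=cv2.imread("pics/top0.png")[155:240,295:385]; b=cv2.imread("pics/scene0.png")[245:320,290:400]
a=cv2.resize(a,None,fx=6,fy=6,interpolation=cv2.INTER_CUBIC);b=cv2.resize(b,None,fx=7,fy=7,interpolation=cv2.INTER_CUBIC)
cv2.imwrite("pics/topc.png",a);cv2.imwrite("pics/scenec.png",b)
E
```

```text
(no output)
```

View pics/topc.png

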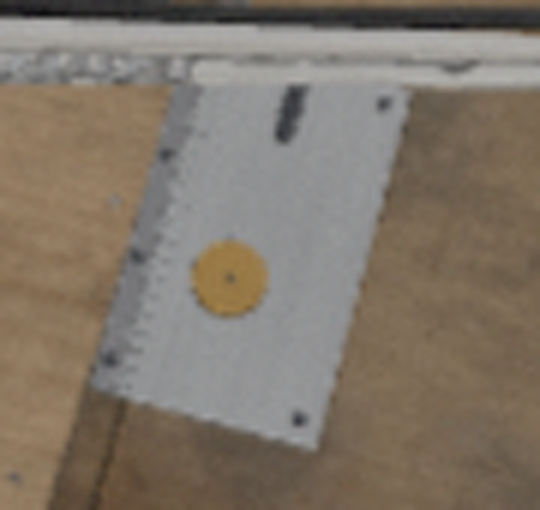

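View pics/scenec.png

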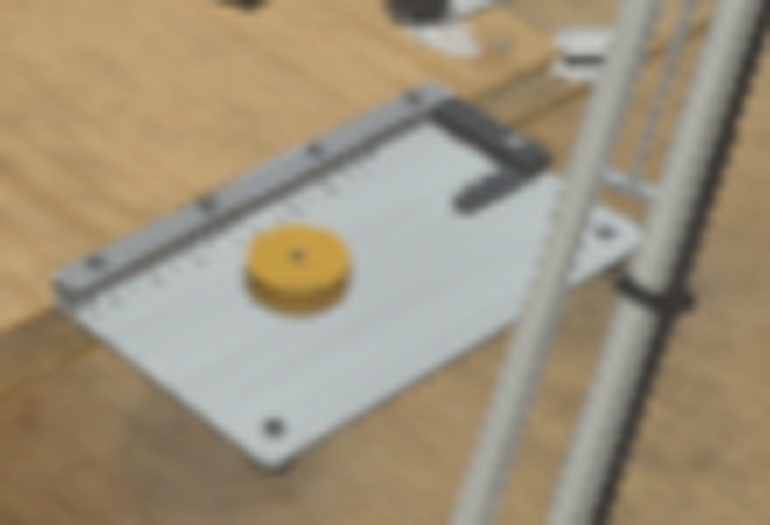

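Top crop: blank's punch mark at (230,278), rail on the left edge, lip nose at (285,140). The stop is hidden by the lamp. Scene crop: all four jig corners, the stop and the lip are visible, with the punch mark at (297,256). I'll fit the jig pose to both views.

```bash
cat > fit.py <<'E'
from station import bot,eyes,sensors
import numpy as np
from scipy.optimize import least_squares
cal={n:eyes.get_calibration(n) for n in ("top","scene")}
def proj(n,X):
    c=cal[n]; q=c["K"]@(c["R"]@np.asarray(X,float)+c["t"]); return q[:2]/q[2]
def px(n,u,v):
    s,x0,y0=(6,295,155) if n=="top" else (7,290,245)
    return np.array([(u+.5)/s-.5+x0,(v+.5)/s-.5+y0])
pts=[("top",318,450,-90,-55,13),("top",93,388,-90,55,22),("top",285,142,47,-2,17),
("scene",272,468,-90,-55,13),("scene",55,280,-90,55,22),("scene",433,84,90,55,22),("scene",640,236,90,-55,13),("scene",456,207,47,-2,17),("scene",548,155,84,-7,22)]
def J2W(p,X): c,s=np.cos(p[2]),np.sin(p[2]); return np.array([p[0]+c*X[0]-s*X[1],p[1]+s*X[0]+c*X[1],X[2]])
def solve(pts):
    def f(p):
        r=[proj(n,J2W(p,X))-px(n,u,v) for n,u,v,*X in pts]; return np.ravel(r)
    return least_squares(f,[560,-50,-.2])
if __name__=="__main__":
    np.set_printoptions(precision=2,suppress=True)
    for nm in (None,"top","scene"):
        s=solve([p for p in pts if nm in (None,p[0])]); print(nm,s.x,s.fun.reshape(-1,2).tolist() if nm is None else np.abs(s.fun).max())
        if nm is None: P=s.x
    for n,u,v in (("top",230,278),("scene",297,256)):
        g=least_squares(lambda b:proj(n,J2W(P,[b[0],b[1],25]))-px(n,u,v),[-20,0]).x; print(n,"blank jig",g,"world",J2W(P,[*g,25]))
    down=np.array([np.pi,0,0])
    for pos in [(300,-20,400),(300,-20,300),(350,-40,300),(450,-50,250),(560,-60,150),(560,-60,20)]:
        for az in (0,np.pi/2):
            from scipy.spatial.transform import Rotation as R
            o=(R.from_euler("z",az)*R.from_rotvec(down)).as_rotvec(); q=bot.ik(list(map(float,pos)),o); print(pos,round(az,1),q if q is None else np.round(q,3))
E
python3 fit.py
```

```text
None [615.36 -61.22  -0.25] [[0.8493309925031554, 1.0461366286766633], [0.5496075934931355, 0.6622771336831761], [0.9578745193334157, 0.874467160517753], [-0.4863095720487536, -1.005407764685117], [-0.740503863143374, -1.3702921790520577], [-0.3856629438598702, -1.1798761740183181], [1.8932430536776792, -0.6785506068544009], [0.263644964260493, -0.885064317806382], [-0.9553501032119129, 0.036299286315227164]]
top [617.82 -58.69  -0.24] 0.18347302651352493
scene [612.78 -63.11  -0.24] 2.0043803542169485
top blank jig [-21.99   8.99] world [596.27 -47.07  25.  ]
scene blank jig [-24.44   3.81] world [592.62 -51.48  25.  ]
(300, -20, 400) 0 [-0.53 -0.49  0.27  1.85  0.13  1.76 -0.27]
(300, -20, 400) 1.6 [-0.3  -0.45  0.13  1.85  0.06  1.74  1.4 ]
(300, -20, 300) 0 [-0.28 -0.46  0.13  2.06  0.06  1.54 -0.16]
(300, -20, 300) 1.6 [-0.28 -0.46  0.13  2.06  0.06  1.54  1.41]
(350, -40, 300) 0 [-0.74 -0.45  0.53  2.    0.22  1.54 -0.27]
(350, -40, 300) 1.6 [-0.76 -0.45  0.53  2.    0.22  1.54  1.3 ]
(450, -50, 250) 0 [-0.67 -0.12  0.64  1.89  0.07  1.35 -0.05]
(450, -50, 250) 1.6 [-0.67 -0.12  0.64  1.89  0.07  1.35  1.52]
(560, -60, 150) 0 [-0.53  0.29  0.66  1.76 -0.19  1.15  0.19]
(560, -60, 150) 1.6 [-0.5   0.29  0.62  1.76 -0.18  1.15  1.75]
(560, -60, 20) 0 [-0.5   0.48  0.64  1.86 -0.35  0.91  0.31]
(560, -60, 20) 1.6 [-0.43  0.46  0.55  1.86 -0.3   0.91  1.83]
```

The two cameras differ by about 5 mm, so I'll refine with the wrist camera later. Before swinging past the pole, I'll identify simple arm kinematics from `ik` samples so I can check clearances.

```bash
cat > kin.py <<'E'
from station import bot
import numpy as np, itertools, os
from scipy.optimize import least_squares
from scipy.spatial.transform import Rotation as R
def rot(ax,a): return R.from_euler(ax,a).as_matrix()
def chain(q,p,s):
    d1,L1,a,L2,a2,b,L3,tw=p; M=rot("z",s[0]*q[0]); x=np.array([0,0,d1]); P=[x]
    M=M@rot("y",q[1])@rot("z",s[1]*q[2]); x=x+M@[a,0,L1]; P.append(x)
    M=M@rot("y",q[3]); x=x+M@[a2,0,0]; M=M@rot("z",s[2]*q[4]); x=x+M@[0,0,L2]; P.append(x)
    M=M@rot("y",q[5]); x=x+M@[b,0,0]; P.append(x); M=M@rot("z",s[3]*q[6]+tw); x=x+M@[0,0,L3]; P.append(x)
    return np.array(P),M
if __name__=="__main__":
    np.set_printoptions(precision=3,suppress=True)
    rng=np.random.default_rng(0); D=[]
    while len(D)<25:
        pos=[rng.uniform(300,650),rng.uniform(-200,500),rng.uniform(50,400)]
        o=R.from_euler("z",rng.uniform(-1,2.5))*R.from_euler("xy",[np.pi+rng.uniform(-.3,.3),rng.uniform(-.3,.3)])
        q=bot.ik(pos,o.as_rotvec())
        if q is not None: D.append((q,np.array(pos),o.as_matrix()))
    best=None
    for s in itertools.product((1,-1),repeat=4):
        if s[0]==1: continue
        for tw in (0,1.57,3.14,-1.57):
            f=lambda p:np.concatenate([np.r_[chain(q,p,s)[0][-1]-x,300*(chain(q,p,s)[1]-M).ravel()] for q,x,M in D])
            if best is not None and np.abs(f([350,400,0,400,0,0,300,tw])).mean()>2.5*best[3]: continue
            r=least_squares(f,[350,400,0,400,0,0,300,tw],max_nfev=15)
            if best is None or r.cost<best[0]: best=(r.cost,r.x,s,np.abs(f([350,400,0,400,0,0,300,tw])).mean())
    print(best,np.abs(least_squares(lambda p:np.concatenate([chain(q,p,best[2])[0][-1]-x for q,x,M in D]),best[1]).fun).max())
E
python3 kin.py
```

```text
(np.float64(22467.31666050152), array([273.929, 422.857,   9.384, 491.565,  16.4  ,  -5.702, 315.427,
        -3.142]), (-1, -1, -1, -1), np.float64(115.93942948782467)) 50.6492935642232
```

```bash
cat > path.py <<'E'
from kin import *
P=[273.9,422.9,9.4,491.6,16.4,-5.7,315.4,-3.142]; S=(-1,-1,-1,-1)
segs={"pole":[(330,0,0),(450,80,400),(540,150,700)],"arm":[(350,-180,60),(490,-220,255),(600,-240,480),(540,150,750)]}
dense=lambda pts:np.vstack([np.linspace(a,b,40) for a,b in zip(pts[:-1],pts[1:])]).astype(float)
OB={k:dense(np.array(v,float)) for k,v in segs.items()}
def clear(q):
    C,_=chain(q,P,S); D=np.vstack([np.linspace(C[i],C[i+1],20) for i in range(len(C)-1)])
    return {k:int(np.linalg.norm(D[:,None]-o[None],axis=2).min()) for k,o in OB.items()}, C
def check(qa,qb,n=9):
    L=[clear(qa+(qb-qa)*t)[0] for t in np.linspace(0,1,n)]
    return {k:min(l[k] for l in L) for k in OB}
W=[np.array([-1.188,.332,-.065,1.46,.022,1.35,-.088]),np.array([-1.188,-.42,0,1.95,0,1.6116,-.088]),np.array([.1,-.42,0,1.95,0,1.6116,.35])]
if __name__=="__main__":
    np.set_printoptions(precision=2,suppress=True)
    def f(v,r,z):
        C,_=chain([0.1,v[0],0,v[1],0,np.pi-v[0]-v[1],0],P,S); return [np.hypot(*C[-1][:2])-r,C[-1][2]-z]
    for r,z in ((480,250),(600,150),(600,16)):
        v=least_squares(f,[0.3,1.8],args=(r,z)).x; W.append(np.array([.1,v[0],0,v[1],0,np.pi-v.sum(),.35]))
    for w in W: c,C=clear(w); print(w,c,"tcp",C[-1],"wrist",C[2],"elbow",C[1])
    for a,b in zip(W[:-1],W[1:]): print(check(a,b))
E
python3 path.py
```

```text
[-1.19  0.33 -0.07  1.46  0.02  1.35 -0.09] {'pole': 396, 'arm': 447} tcp [204.01 594.35 231.73] wrist [202.12 588.88 547.13] elbow [ 54.23 136.32 670.65]
[-1.19 -0.42  0.    1.95  0.    1.61 -0.09] {'pole': 389, 'arm': 447} tcp [124.64 309.55 352.14] wrist [122.51 304.26 667.54] elbow [ -61.2  -152.    663.88]
[ 0.1  -0.42  0.    1.95  0.    1.61  0.35] {'pole': 138, 'arm': 233} tcp [332.03 -33.31 352.14] wrist [326.36 -32.75 667.54] elbow [-163.04   16.36  663.88]
[ 0.1  -0.02  0.    1.83  0.    1.33  0.35] {'pole': 121, 'arm': 103} tcp [477.6  -47.92 250.  ] wrist [471.93 -47.35 565.4 ] elbow [  0.33  -0.03 696.9 ]
[0.1  0.33 0.   1.63 0.   1.17 0.35] {'pole': 151, 'arm': 105} tcp [597.  -59.9 150. ] wrist [591.33 -59.33 465.4 ] elbow [146.48 -14.7  670.46]
[0.1  0.5  0.   1.71 0.   0.93 0.35] {'pole': 132, 'arm': 174} tcp [597.  -59.9  16. ] wrist [591.33 -59.33 331.4 ] elbow [210.42 -21.11 640.25]
{'pole': 389, 'arm': 447}
{'pole': 105, 'arm': 224}
{'pole': 100, 'arm': 103}
{'pole': 121, 'arm': 80}
{'pole': 132, 'arm': 105}
```

The model misses a lateral offset of about 47 mm at the start pose. I'll add lateral offsets to it and use a lower entry path.

```bash
python3 - <<'E'
s=open("kin.py").read()
s=s.replace("d1,L1,a,L2,a2,b,L3,tw=p;","d1,L1,a,L2,a2,b,L3,tw,y1,y2,y3,y4=p;").replace("x=np.array([0,0,d1]); P=[x]","x=M@np.array([0,y1,d1]); P=[x]")
s=s.replace("M@[a,0,L1]","M@[a,y2,L1]").replace("M@[a2,0,0]","M@[a2,y3,0]").replace("M@[b,0,0]","M@[b,y4,0]")
i=s.index("    best=None")
s=s[:i]+'''    S=(-1,-1,-1,-1)
    f=lambda p:np.concatenate([np.r_[chain(q,p,S)[0][-1]-x,300*(chain(q,p,S)[1]-M).ravel()] for q,x,M in D])
    r=least_squares(f,[274,423,9,491,16,-6,315,-3.142,0,0,-40,0]); print(r.x,np.abs(r.fun).max()); np.save("P.npy",r.x)
'''
open("kin.py","w").write(s)
t=open("path.py").read(); i=t.index("P=[273");j=t.index("S=(-1")
t=t[:i]+'P=np.load("P.npy"); '+t[j:]
t=t.replace("C,_=chain([0.1,v[0],0,v[1],0,np.pi-v[0]-v[1],0],P,S); return [np.hypot(*C[-1][:2])-r,C[-1][2]-z]","C,_=chain([v[2],v[0],0,v[1],0,np.pi-v[0]-v[1],0],P,S); return C[-1]-[r,-62,z]")
t=t.replace("[0.3,1.8],args","[0.3,1.8,0],args").replace("np.array([.1,v[0],0,v[1],0,np.pi-v.sum(),.35])","np.array([v[2],v[0],0,v[1],0,np.pi-v[0]-v[1],.25+v[2]])")
t=t.replace("((480,250),(600,150),(600,16))","((390,200),(480,140),(570,140),(590,16))").replace("([.1,-.42,0,1.95,0,1.6116,.35])","([.08,-.42,0,1.95,0,1.6116,.35])")
t+='    np.save("W.npy",W)\n'
open("path.py","w").write(t)
E
python3 kin.py && python3 path.py
```

```text
[258.2   448.571   0.    490.018   0.     -0.    343.09   -3.142 -21.8
   4.024 -27.524  -0.35 ] 8.90554474608507e-09
[-1.19  0.33 -0.07  1.46  0.02  1.35 -0.09] {'pole': 372, 'arm': 421} tcp [246.45 574.41 231.51] wrist [245.99 574.45 574.6 ] elbow [ 71.01 128.75 682.36]
[-1.19 -0.42  0.    1.95  0.    1.61 -0.09] {'pole': 337, 'arm': 405} tcp [156.9  267.45 344.68] wrist [156.58 267.58 687.77] elbow [ -51.83 -176.31  667.79]
[ 0.08 -0.42  0.    1.95  0.    1.61  0.35] {'pole': 180, 'arm': 249} tcp [302.07 -70.01 344.68] wrist [302.1  -69.67 687.77] elbow [-183.75   -3.1   667.79]
[ 0.04 -0.16  0.    2.06  0.    1.24  0.29] {'pole': 100, 'arm': 147} tcp [390. -62. 200.] wrist [390.01 -61.65 543.09] elbow [-72.3  -14.77 701.02]
[0.03 0.1  0.   1.94 0.   1.1  0.28] {'pole': 134, 'arm': 140} tcp [480. -62. 140.] wrist [480.01 -61.65 483.09] elbow [ 44.07 -19.29 704.54]
[0.03 0.29 0.   1.72 0.   1.14 0.28] {'pole': 158, 'arm': 97} tcp [570. -62. 140.] wrist [570.01 -61.65 483.09] elbow [126.1  -21.4  688.52]
[0.03 0.47 0.   1.76 0.   0.91 0.28] {'pole': 138, 'arm': 170} tcp [590. -62.  16.] wrist [590.01 -61.65 359.09] elbow [202.69 -23.39 658.08]
{'pole': 337, 'arm': 405}
{'pole': 124, 'arm': 247}
{'pole': 100, 'arm': 147}
{'pole': 100, 'arm': 139}
{'pole': 134, 'arm': 97}
{'pole': 138, 'arm': 97}
```

The kinematics now match exactly and clearances are at least 97 mm centre to centre. Going in.

```bash
python3 - <<'E'
from station import bot,eyes,sensors
import numpy as np,cv2
W=np.load("W.npy"); 
for i in (1,2,3,4): bot.movej(W[i].tolist()); print(i,sensors.current_t(),np.round(sensors.current_ft_force(),1))
bot.move_gripper(0)
c=eyes.get_calibration("wrist"); p,d=eyes.camera("wrist"); cv2.imwrite("pics/w1.png",p[:,:,::-1]); np.save("pics/w1d.npy",d)
np.savez("pics/w1.npz",**{k:c[k] for k in "KRt"}); print(sensors.current_t(),sensors.current_eef_pos(),sensors.current_eef_rot(),c["K"].tolist(),(-c["R"].T@c["t"]).round(1))
E
```

```text
1 1.3833 [-0.5  1.6  0.3]
2 2.9583 [ 0.3 -0.5  1. ]
3 3.675 [0.2 0.4 0.3]
4 4.1833 [-1.1 -0.2  0.2]
5.0 [479.9835876  -61.99077135 139.94028034] [-3.11706414e+00 -3.91659121e-01  1.67497054e-04] [[345.77377564729267, 0.0, 318.4420315089826], [0.0, 345.77377564729267, 197.1163928893525], [0.0, 0.0, 1.0]] [460.5  15.6 282.6]
```

View pics/w1.png

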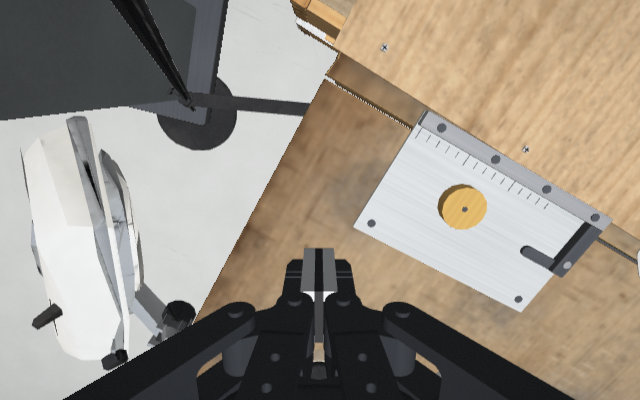

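The wrist view shows the whole jig. Rail runs from (425,115) to (608,215), the stop is near (575,250), the lip nose at (525,252), the punch mark at (464,209) and the shut fingertips at (319,250). I'll enlarge it for a precise fit.

```bash
python3 - <<'E'
import cv2
a=cv2.imread("pics/w1.png")[100:320,340:620]; cv2.imwrite("pics/w1c.png",cv2.resize(a,None,fx=2.7,fy=2.7,interpolation=cv2.INTER_CUBIC))
E
```

```text
(no output)
```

View pics/w1c.png

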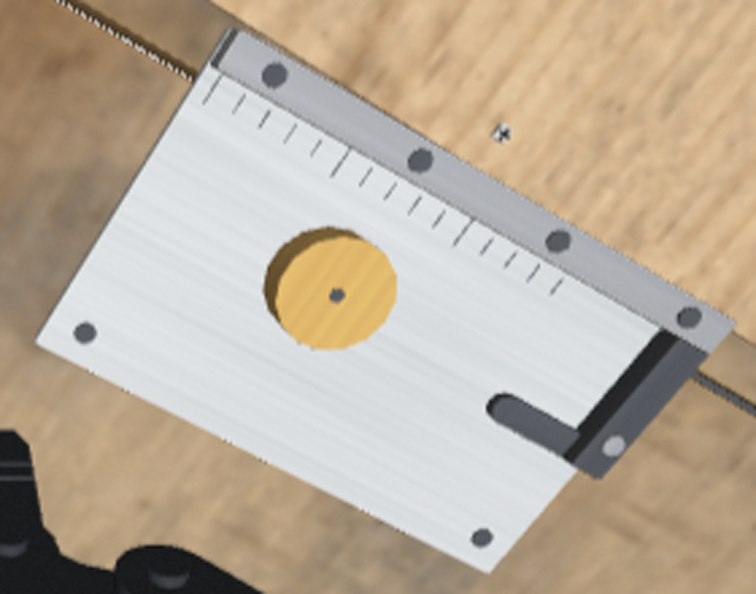

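```bash
python3 - <<'E'
import numpy as np, fit
from scipy.optimize import least_squares
np.set_printoptions(precision=2,suppress=True)
c=np.load("pics/w1.npz"); fit.cal["wrist"]={k:c[k] for k in "KRt"}
old=fit.px
fit.px=lambda n,u,v: np.array([(u+.5)/2.7-.5+340,(v+.5)/2.7-.5+100]) if n=="wrist" else old(n,u,v)
w=[("wrist",37,342,-90,-55,13),("wrist",490,573,90,-55,13),("wrist",735,322,90,55,22),("wrist",240,30,-90,55,22),("wrist",217,68,-90,43,22),("wrist",600,478,90,-7,22),("wrist",660,330,78,43,13)]
s=fit.solve(w); P=s.x; print(P,s.fun.reshape(-1,2)); np.save("jig.npy",P)
g=least_squares(lambda b:fit.proj("wrist",fit.J2W(P,[b[0],b[1],25]))-fit.px("wrist",337,295),[-20,0]).x
print("blank jig",g,"world",fit.J2W(P,[*g,25]))
for n,u,v in (("top",230,278),("scene",297,256)):
    p2=fit.solve([p for p in fit.pts if p[0]==n]).x
    print(n,least_squares(lambda b:fit.proj(n,fit.J2W(p2,[b[0],b[1],25]))-fit.px(n,u,v),[-20,0]).x)
# tip of fingers in image, as check
e=np.array([479.98,-61.99,139.94]); print("TCP px",fit.proj("wrist",e))
E
```

```text
[617.65 -57.95  -0.25] [[-1.18  0.71]
 [-0.45  0.91]
 [ 1.46  0.09]
 [ 0.39 -0.61]
 [-0.22 -0.08]
 [ 0.21  1.23]
 [-0.34 -1.52]]
blank jig [-23.08   4.85] world [596.47 -47.57  25.  ]
top [-23.71   6.08]
scene [-22.36   6.47]
TCP px [317.53 264.7 ]
```

The wrist fit agrees with the other views: jig at (617.6,-58) with yaw -0.25, blank at jig (-23,+5.5). Now push 1 towards the rail, in small monitored steps.

```bash
cat > push.py <<'E'
from station import bot,eyes,sensors
import numpy as np
from fit import J2W
from path import clear
P=np.load("jig.npy")
def ori(tilt=0.): a=(P[2]+tilt)/2; return np.pi*np.array([np.cos(a),np.sin(a),0])
def F():
    f=np.array(sensors.current_ft_force()); c,s=np.cos(P[2]),np.sin(P[2]); return np.round([c*f[0]+s*f[1],-s*f[0]+c*f[1],f[2]],1)
def tcp():
    e=np.array(sensors.current_eef_pos())-[P[0],P[1],0]; c,s=np.cos(P[2]),np.sin(P[2]); return np.round([c*e[0]+s*e[1],-s*e[0]+c*e[1],e[2]],1)
def go(x,y,z,tilt=0.,v=150):
    bot.move_linear(J2W(P,[x,y,z]).tolist(),ori(tilt).tolist(),speed=v)
E
python3 - <<'E'
from push import *
for X in ([-23,-33,60],[-23,-33,17],[31,25,17],[-60,25,17]):
    q=bot.ik(J2W(P,X).tolist(),ori().tolist()); print(np.round(q,2),clear(q)[0])
go(-23,-33,60); go(-23,-33,17,v=80); bot.hold(.2); print(tcp(),F())
for y in (-27,-24,-20,-16,-12,-10,-8,-7,-6,-5,-4,-3,-2,-1,0):
    go(-23,y,17,v=30); f=F(); print(y,tcp(),f,sensors.current_t())
    if abs(f[1])>9: break
import cv2
c=eyes.get_calibration("wrist"); p,d=eyes.camera("wrist"); cv2.imwrite("pics/w2.png",p[:,:,::-1]); np.savez("pics/w2.npz",**{k:c[k] for k in "KRt"})
E
```

```text
[ 0.03  0.41  0.05  1.73 -0.02  1.   -0.17] {'pole': 160, 'arm': 137}
[ 0.03  0.47  0.05  1.76 -0.03  0.92 -0.16] {'pole': 153, 'arm': 151}
[-0.02  0.58  0.02  1.58 -0.01  0.98 -0.25] {'pole': 124, 'arm': 154}
[-0.04  0.42 -0.    1.83  0.    0.89 -0.3 ] {'pole': 103, 'arm': 195}
[-22.6 -32.9  17.5] [0.5 0.5 0. ]
-27 [-23.  -26.6  17.1] [ 0.4  0.3 -0.2] 7.2917
-24 [-23.  -23.8  17. ] [ 0.2 -0.9  0.1] 7.5417
-20 [-23.  -19.7  17. ] [-1.   0.2  0.2] 7.825
-16 [-23.  -15.7  17. ] [-0.1  0.4  0.6] 8.1083
-12 [-23.  -11.6  17. ] [ 0.5  0.6 -0.3] 8.3917
-10 [-23.   -9.8  17. ] [-0.5 -0.3 -0.8] 8.6417
-8 [-23.   -7.8  17. ] [-0.  -0.2 -0. ] 8.8917
-7 [-23.   -6.9  17. ] [ 1.  -0.  -0.6] 9.1417
-6 [-23.   -5.9  17. ] [-0.4 -0.4  0.2] 9.3917
-5 [-23.   -4.9  17. ] [ 0.9 -0.5  0.2] 9.6417
-4 [-23.   -3.9  17. ] [ 0.3 -0.6  0.3] 9.8917
-3 [-23.  -3.  17.] [ 0.4 -1.2 -0.2] 10.1417
-2 [-23.   -2.8  16.9] [ 0.2 -4.5  1.7] 10.3917
-1 [-23.   -2.7  17. ] [-0.1 -7.4  2.1] 10.6417
0 [-22.9  -2.5  17. ] [ -0.4 -10.    2.2] 10.8917
```

The finger stalls at y ≈ -2.7 with force rising to 10 N, as expected for contact with the rail. Checking the picture.

```bash
python3 - <<'E'
import cv2,numpy as np,fit
P=np.load("jig.npy"); c=np.load("pics/w2.npz"); fit.cal["wrist"]={k:c[k] for k in "KRt"}
a=cv2.imread("pics/w2.png")
for X in ([-23,25,25],[0,43,13],[60,25,25],[78,25,13]): print(X,fit.proj("wrist",fit.J2W(P,X)).round(1))
cv2.imwrite("pics/w2c.png",a)
E
```

```text
[-23, 25, 25] [316.8 216.4]
[0, 43, 13] [369.8 167.4]
[60, 25, 25] [515.8 215.8]
[78, 25, 13] [541.4 206. ]
```

View pics/w2c.png

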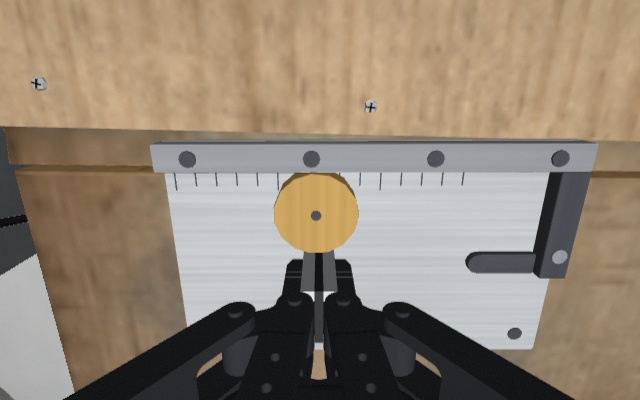

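The blank lies against the rail, with the punch mark at (316,216) where jig (-23,25) projects, well away from the stop. Now push 2, along the rail with the face tilted 10° towards it.

```bash
cat > p2.py <<'E'
from push import *
import cv2
go(-23,-14,17,v=60); go(-23,-14,45); go(-57,20.7,45,.175); go(-57,20.7,17,.175,v=80); bot.hold(.2); print(tcp(),F(),sensors.current_t())
for x in [*range(-50,33,9),33,34,35,36,37,38,39,40,41]:
    go(x,20.7,17,.175,v=35); f=F(); print(x,tcp(),f,round(sensors.current_t(),1))
    if f[0]<-12 or abs(f[1])>15: break
c=eyes.get_calibration("wrist"); p,d=eyes.camera("wrist"); cv2.imwrite("pics/w3.png",p[:,:,::-1]); np.savez("pics/w3.npz",**{k:c[k] for k in "KRt"})
import fit
fit.cal["wrist"]=c
for X in ([60,25,25],[78,25,13]): print(X,fit.proj("wrist",fit.J2W(P,X)).round(1))
E
python3 p2.py
```

```text
[-56.7  20.8  17.4] [ 0.9 -0.1  0.1] 12.8333
-50 [-49.7  20.7  17.1] [-0.5  0.1  0.4] 13.2
-41 [-40.7  20.7  17. ] [-0.3 -0.   1.5] 13.6
-32 [-31.7  20.8  17. ] [-0.   0.5  0. ] 14.0
-23 [-22.7  20.8  17. ] [-0.1 -0.1 -0.3] 14.4
-14 [-13.7  20.7  17. ] [-0.3  0.2  0.9] 14.8
-5 [-4.7 20.8 17. ] [-0.5  0.5 -0.3] 15.2
4 [ 4.3 20.7 17. ] [-0.7  0.3  0.1] 15.6
13 [13.2 20.8 17. ] [-0.3  0.2  0.6] 16.0
22 [22.3 20.8 17. ] [-0.6 -0.3 -0.2] 16.4
31 [30.8 20.6 16.8] [-2.7 -0.2  1.2] 16.9
33 [31.4 20.7 16.6] [-9.4 -0.9  5.2] 17.1
34 [31.6 20.7 16.5] [-11.8  -0.9   7.4] 17.4
35 [31.8 20.7 16.5] [-17.   -2.2  10.1] 17.6
[60, 25, 25] [381.8 276.2]
[78, 25, 13] [414.4 268.8]
```

View pics/w3.png

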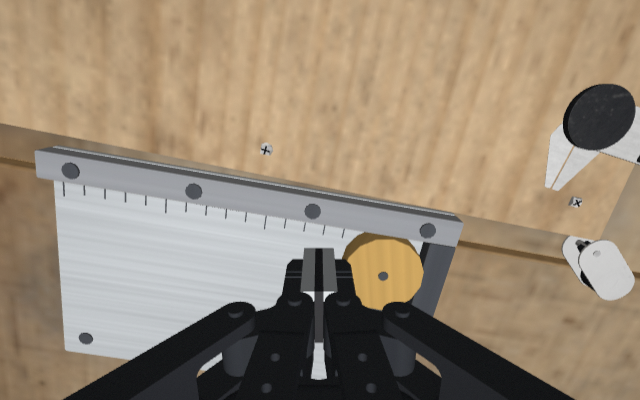

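The finger stalls at x = 31.6, and the punch mark at (383,276) matches the home prediction (381.8,276.2). I'll draw clear and verify from above, offset so that the pocket is in full view.

```bash
python3 - <<'E'
from push import *
import cv2,fit
go(20,20.7,17,.175,v=40); go(5,5,17,.175); go(-10,-20,70,0.); bot.hold(.3)
c=eyes.get_calibration("wrist"); p,d=eyes.camera("wrist"); fit.cal["wrist"]=c
uv=fit.proj("wrist",fit.J2W(P,[60,25,20])); x0,y0=int(uv[0])-65,int(uv[1])-50
a=cv2.resize(p[y0:y0+100,x0:x0+130,::-1],None,fx=6,fy=6,interpolation=cv2.INTER_CUBIC); cv2.imwrite("pics/w4.png",a)
for X in ([60,25,25],[58,25,25],[60,23,25],[78,25,22],[60,43,22]): print(X,((fit.proj("wrist",fit.J2W(P,X))-[x0,y0]+.5)*6-.5).round(0))
print(tcp(),F(),sensors.current_t())
E
```

```text
[60, 25, 25] [413. 315.]
[58, 25, 25] [391. 315.]
[60, 23, 25] [410. 336.]
[78, 25, 22] [597. 309.]
[60, 43, 22] [424. 109.]
[-10.2 -19.8  69.4] [ 0.3 -0.5 -0.7] 19.375
```

View pics/w4.png

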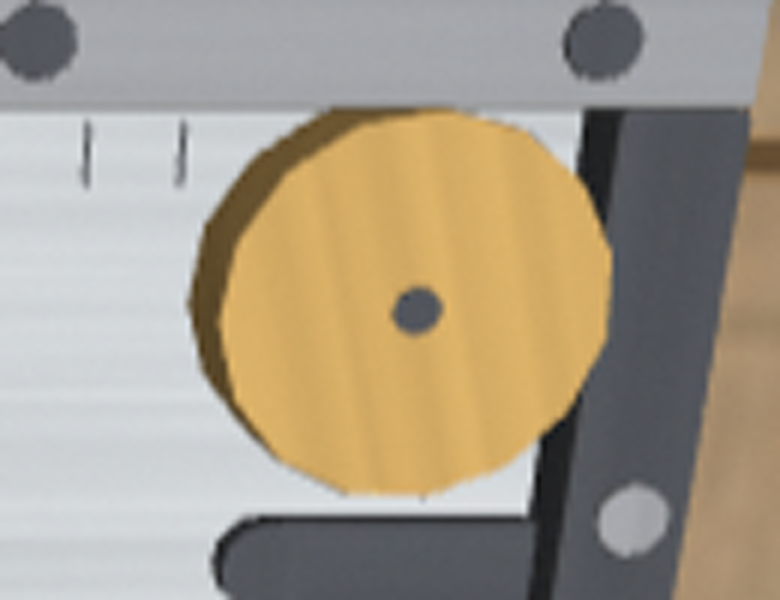

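The punch mark at (417,310) is within about 0.5 mm of the predicted home position (413,315). The rim meets both the rail and the stop, and the fingers are clear.

```bash
python3 - <<'E'
from push import *
from station import ticket
go(-60,-30,100); print(tcp(),F(),sensors.current_t()); ticket.hand_in()
E
```

```text
[-59.6 -29.8 100.1] [ 0.4 -0.3 -0.7] 19.9167
the job is handed in; nothing more can be done
```

The blank is fully home in the corner pocket, against both the rail and the end stop, and the job is handed in at about 20 s of the 48 s allowed.

- **First push:** with shut fingertips I pushed the blank across the bed until it lay against the rail at jig x ≈ -23 mm, in the half away from the stop. The wrist picture confirmed this, and the push force rose to 10 N on contact.
- **Second push:** I slid it along the rail with the finger face tilted 10° towards the rail, until it stalled on the stop at 17 N.
- **Last check:** in the final wrist picture the punch mark was within about 0.5 mm of the home position, with the rim touching rail and stop. The fingers were drawn clear to about 87 mm above the bed, with only sensor noise on the force reading.
- **Disagreements:**
  - The scene camera put the jig about 5 mm away from where the top and wrist cameras had it. I used the wrist camera fit.
  - The finger stalled about 4 mm earlier along the rail than I expected. The fingers are probably thicker there than I assumed, because the picture showed the blank home.
- **Not checked:** I took no closing picture of the tin, jars and tape roll. The arm passed well away from them, and the force readings showed nothing apart from the two pushes.

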